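Photograph the finished pendant with the inspection camera

TASK

Take an inspection picture of the oval pendant on the jeweller's bench: pick up the hand-held camera from its rubber mat and hold it still for two seconds with the lens looking straight down at the middle of the pendant from about 5 cm above it, never letting the camera touch the pendant or its block. Then set the camera down gently (no dropping) on its mat, lens down and lying as it was, and let go.

Things in the scene. Friction and masses are not known exactly. Their poses are not given: they have to be found in the camera images.
- camera_grip (a point): Centre of the grey handle (level bar 150 x 24 mm, 26 mm high) of the loose hand-held camera, about 180 to 290 g, balanced near this point, 35 mm above the face it stands on. x along the handle to the black round head (46 mm across, 56 mm high), y across, z up. It reaches 108 mm to the head's end and 80 mm to the tail. It stands on the head's flat lower end and a small foot under the tail.
- camera_lens (a point): The camera's lens: centre of the flat lower end of its round head, 85 mm along +x and 35 mm below camera_grip. It looks along -z, square to the handle, so with the handle level it looks straight down. Axes as camera_grip.
- pendant (a point): Middle of the top face of the brass pendant: flat, with long rounded ends (44 x 28 mm, 4 mm thick, small loop at one end), fixed on a dark steel block 55 x 55 mm, 22 mm high, fixed to the bench; the point is 26 mm above the bench. x along the pendant, z up. Two like blocks in the same row hold other brass pieces, not wanted: a plain finger ring and a square brooch.
- mat_top (a point): Centre of the top face of the black rubber mat where the camera lies at the start and must lie at the end: 230 mm (its x) by 140 mm (its y), 6 mm thick, fixed flat on the bench, z up. The camera starts lying along the mat's x, head towards +x, its tail end near the mat's edge.
Things that resemble listed ones, but are neither listed nor needed, are in the scene too. Leave any green or red look-alike of the part that bears camera_grip alone.

How it is judged:
By the outcome, as a careful person would: the job done as asked, in the order asked, and still so for the second after the job is handed in, with the robot touching nothing.
It also fails if it takes over 53 s, if anything falls off the work surface, if the arm or the gripper's body presses on something with over 40 N, if the wrist force passes 120 N, or if a joint passes its speed limit or range.

ROBOT

A 6-joint arm with a two-finger parallel gripper is mounted at the origin on the work surface. World frame = base frame: x ahead of the robot, y to its left, z up, the work surface at z = 0. Lengths are in m, angles in degrees, forces in N, time in s.
With the tool pointing down it reaches from about 0.25 to 0.725 m from the base axis. Payload 9.7 kg.
Tool frame: the origin (TCP) lies at the very end of the fingers, on their centre line; the grasp point (between the pads) lies 19 mm behind it (bot.grip_point_offset is the distance from the TCP to the grasp point, in m); y points along the fingers, x is the direction in which the jaws open and shut, and the axes are right-handed (so a half turn about y gives the same grasp; the last joint's range is limited). The gripper opens to 85 mm and grips with 20 to 120 N. Pads are 22 mm wide; open, the fingers measure 114 mm over their backs; the gripper's body (76 mm by 85 mm) begins 54 mm behind the grasp point. The pads swing forward as they close: fully open they stand 13 mm farther back than shut.
Start: joints at [72.193, 4.979, 10.078, 95.1, 0, 90], TCP at [0.168, 0.524, 0.231] pointing down, gripper open.
Joint ranges: [-179.16, 179.16], [-48.56, 103.87], [-65.8, 70.77], [-126.05, 130.52], [-82.76, 87.17], [-180, 180]. Speed limits (degrees/s): [127.2, 127.2, 147.25, 180, 180, 180].

INTERFACE

Orientations are given as [roll, pitch, yaw] about the fixed x, y, z axes, in that order (R = Rz(yaw) Ry(pitch) Rx(roll)).
In Python, from workcell import bot gives the robot as it stands.
- The arm moves only by the shell command python3 -m inch 'ROWS' [FORCE]. ROWS is JSON, a list of rows, each a list of 3 entries, a list of its own where there are three numbers: the shift along the tool's x, y, z in mm, then the turn, a rotation vector about the tool's x, y, z in rad, then the finger opening in mm, from 0 to 85.4. In form: [[[x, y, z], [ax, ay, az], grip], ...]. A call has 1 to 20 rows; each row is the pose to reach, as a shift and turn from the pose measured when the call began, along the tool's axes at that moment; what a row does not reach only later rows make up. A row lasts 1/10 s, in which the tool goes at most 50 mm and 8.59 degrees, less where a joint would pass 70% of its speed; a pose out of reach is approached as far as the arm can. A call with a gripper value outside its range is refused whole. The fingers move at their own pace and stop on an object; FORCE is the grip in N (left out, the last holds). Time passes only in rows, so rows that repeat a pose let the fingers close. It gives the time, the measured TCP pose, the force and the opening at its end, in the units of the state.
- bot.get_obs(): the state, without advancing time (a new reading comes with each control period).
- bot.camera(name): name is "scene" or "side" or "wrist"; returns a dict with "frame" (480x640x3 uint8, red, green, blue), "mtx" (3x3 intrinsics, pixels), "k1" (the pictures are not rectified: a ray, as slopes to the right and down, at radius r is drawn at 1 + k1 r^2 times it, then the intrinsics apply), "origin" and "orientation" of the camera in the world. Camera axes: x right, y down, z forward; pixel columns grow to the right and rows downward; lengths in m; the calibration is good to about 2 mm. A picture is of the moment at which its call begins. There is no depth.
- bot.job_done(): hands the job in, once; it reports no verdict.
Trained networks look in a picture, given as the dict that the camera call returned (one of the last four; its "shot" number tells which), for a name from the list of things; names that differ only in an ending like _2 or _b are one class to them, and where a whole thing is asked for, a point or a joint stands for the part that bears it (a point fixed in the world has none). Each returns a list of dicts, best first, with "confidence" (0 to 1); they miss things now and then, are a little off and sometimes report something else, mostly with a low value. They report only what shows in the picture. A call takes as long as a camera call. They do not tell look-alikes from the thing itself.
- bot.search_frame(picture, name): "box" ([left, top, right, bottom] in pixels, round what is visible of it).
- bot.cut_out(picture, name): "region" (480x640 bool, what is visible of it) and "box" ([left, top, right, bottom] in pixels, round what is visible of it).
The state is a dict: "time": time; "q": joint angles; "qd": joint speeds; "joint_efforts": joint torques, N m; "ee_pos": TCP position; "tcp_rot": TCP orientation; "wrist_force": force on the tool from outside, world axes, zero at the start; "torque": the same for the moment, N m; "opening": finger opening in m.
Only numpy, scipy, OpenCV 4.12 (cv2) and the standard library are available. Lean on these libraries where they do the work, as an engineer would, in place of code of your own. Each camera call takes 0.05 s, during which the arm holds its last target. There are 200 camera calls.

## Working session

There is one attempt and no reset: what is moved stays moved. The work goes in short steps, Python scripts to look and compute and a shell command to move; the robot and the scene stay as the last step left them, time stands still between calls to the robot, and variables do not carry over. Pictures are saved under pics/ and viewed, about 8 in all and at most 12, crops included, and the job is handed in when it is done.

```bash
mkdir -p pics
cat > h.py <<'E'
import numpy as np, cv2
from scipy.spatial.transform import Rotation as R
from workcell import bot
def cam(n): return bot.camera(n)
def Rc(o):
    o=np.array(o,float)
    return o if o.shape==(3,3) else R.from_euler('xyz',o,degrees=True).as_matrix()
def ray(c,uv):
    K=np.array(c['mtx']);k=c['k1']
    d=np.linalg.inv(K)@np.array([uv[0],uv[1],1.]); rd=np.hypot(d[0],d[1]); r=rd
    for _ in range(30): r=rd/(1+k*r*r)
    s=r/rd if rd>0 else 1
    return Rc(c['orientation'])@np.array([d[0]*s,d[1]*s,1])
def at(c,uv,z):
    o=np.array(c['origin']);d=ray(c,uv); return o+d*(z-o[2])/d[2]
def proj(c,p):
    q=Rc(c['orientation']).T@(np.array(p)-c['origin']);x,y=q[:2]/q[2];f=1+c['k1']*(x*x+y*y)
    return (np.array(c['mtx'])@[x*f,y*f,1])[:2]
def save(c,n): cv2.imwrite('pics/'+n,c['frame'][:,:,::-1])
def tool(p,yaw=None):
    "shift in tool axes mm to reach world p with TCP"
    o=bot.get_obs(); T=R.from_euler('xyz',o['tcp_rot'],degrees=True)
    return T.inv().apply(np.array(p)-o['ee_pos'])*1000
E
python3 - <<'E'
from h import *
o=bot.get_obs();print({k:o[k] for k in('time','ee_pos','tcp_rot','opening','wrist_force')})
for n in('scene','side','wrist'):
    c=cam(n);save(c,n+'0.png');print(n,c['origin'],c['orientation'],c['k1'])
    for t in('camera_grip','pendant','mat_top'):
        for d in bot.cut_out(c,t)[:4]:
            m=d['region'];ys,xs=np.nonzero(m)
            print(t,round(d['confidence'],2),d['box'],xs.mean().round(1),ys.mean().round(1),len(xs))
a=cv2.imread('pics/scene0.png');b=cv2.imread('pics/side0.png')
cv2.imwrite('pics/both.png',cv2.resize(np.vstack([a,b]),(800,1200))[:, :])
E
```

```text
{'time': 0.0, 'ee_pos': array([0.16813726, 0.52342419, 0.23058774]), 'tcp_rot': array([-8.99999130e+01,  7.58488074e-02,  7.21932279e+01]), 'opening': 0.08514926646622943, 'wrist_force': array([ 0.26287664,  0.2992996 , -1.03583031])}
scene [0.74478158 0.46569236 0.62225512] [-131.14919307   -1.15679159  150.59333135] -0.036975569835993566
camera_grip 0.9 [196.8, 152.8, 217.9, 215.2] 209.9 187.2 910
camera_grip 0.72 [219.0, 198.3, 300.0, 253.0] 256.6 222.4 1647
camera_grip 0.55 [291.3, 155.6, 366.8, 179.3] 327.1 164.7 1230
pendant 0.86 [280.2, 434.6, 339.6, 476.9] 308.7 461.3 1748
mat_top 0.95 [201.8, 208.4, 326.6, 272.4] 264.4 240.5 3155
side [-0.15130156 -0.83447176  0.80648178] [-1.29766066e+02  6.42209499e-02 -3.82491560e+01] -0.11632035878305906
camera_grip 0.98 [459.2, 270.0, 522.2, 365.2] 490.7 312.3 2035
camera_grip 0.72 [358.3, 224.5, 426.6, 297.2] 393.5 257.4 1730
camera_grip 0.68 [280.3, 339.1, 395.1, 394.8] 342.5 364.7 2765
pendant 0.61 [292.8, 135.8, 322.3, 156.4] 306.4 143.7 432
mat_top 0.82 [327.7, 227.3, 457.9, 320.6] 389.0 277.1 4342
wrist [0.09447152 0.54883474 0.37325837] [1.62387067e+02 2.88900075e-02 7.22476380e+01] 0.005091727366596022
```

View pics/scene0.png

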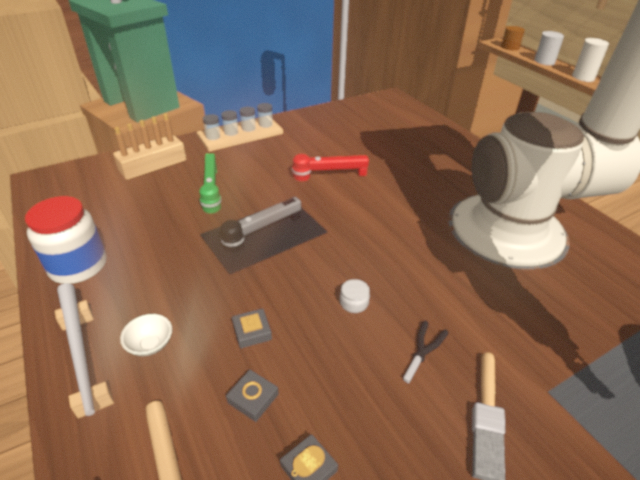

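View pics/side0.png

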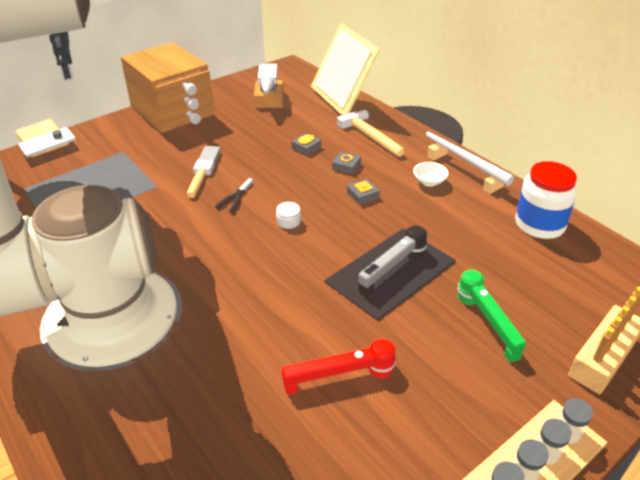

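Run:
```python
from h import *
for n in('scene','side'):
    c=cam(n)
    for t,z in(('camera_grip',.045),('pendant',.026),('mat_top',.006)):
        for d in bot.cut_out(c,t)[:4]:
            m=d['region'];ys,xs=np.nonzero(m)
            r=cv2.minAreaRect(np.c_[xs,ys].astype(np.float32))
            P=[at(c,p,z)[:2].round(3).tolist() for p in cv2.boxPoints(r)]
            print(n,t,round(d['confidence'],2),at(c,(xs.mean(),ys.mean()),z).round(3),P)
```

```text
scene camera_grip 0.74 [ 0.496 -0.222  0.045] [[0.572, -0.257], [0.378, -0.27], [0.407, -0.165], [0.585, -0.161]]
scene camera_grip 0.65 [ 0.261 -0.348  0.045] [[0.312, -0.432], [0.143, -0.345], [0.209, -0.246], [0.364, -0.327]]
scene camera_grip 0.62 [ 0.539 -0.386  0.045] [[0.524, -0.538], [0.474, -0.522], [0.546, -0.284], [0.588, -0.299]]
scene pendant 0.7 [0.625 0.243 0.026] [[0.664, 0.223], [0.604, 0.21], [0.593, 0.271], [0.65, 0.281]]
scene mat_top 0.78 [ 0.49  -0.205  0.006] [[0.599, -0.29], [0.319, -0.336], [0.362, -0.167], [0.609, -0.145]]
side camera_grip 0.77 [ 0.507 -0.451  0.045] [[0.505, -0.35], [0.58, -0.349], [0.494, -0.549], [0.431, -0.544]]
side camera_grip 0.69 [ 0.473 -0.241  0.045] [[0.367, -0.241], [0.584, -0.187], [0.567, -0.26], [0.36, -0.304]]
side camera_grip 0.57 [ 0.237 -0.377  0.045] [[0.167, -0.3], [0.338, -0.383], [0.293, -0.447], [0.133, -0.367]]
side pendant 0.96 [0.608 0.217 0.026] [[0.568, 0.231], [0.635, 0.29], [0.651, 0.204], [0.585, 0.15]]
side mat_top 0.94 [ 0.459 -0.246  0.006] [[0.359, -0.173], [0.652, -0.133], [0.59, -0.301], [0.329, -0.318]]
```

The scene picture shows the camera on its mat, head at (232,233) and tail at (297,205). The green and red look-alikes are at (210,185) and (330,165). The pendant is on the nearest block at (309,461), with the ring at (252,392) and the brooch at (252,325). In the side view the camera head is at (418,240), the tail at (370,278) and the pendant at (307,141). I'll go over the pendant first for a closer look.

```bash
python3 -m inch '[[[-170,-20,-454],[0,-0.54,0],85],[[-170,-20,-454],[0,-0.54,0],85],[[-170,-20,-454],[0,-0.54,0],85],[[-170,-20,-454],[0,-0.54,0],85],[[-170,-20,-454],[0,-0.54,0],85],[[-170,-20,-454],[0,-0.54,0],85],[[-170,-20,-454],[0,-0.54,0],85],[[-170,-20,-454],[0,-0.54,0],85],[[-170,-20,-454],[0,-0.54,0],85],[[-170,-20,-454],[0,-0.54,0],85],[[-170,-20,-454],[0,-0.54,0],85],[[-170,-20,-454],[0,-0.54,0],85],[[-170,-20,-454],[0,-0.54,0],85]]'
python3 - <<'E'
from h import *
print(bot.get_obs()['q'])
c=cam('wrist');save(c,'w1.png');print(c['origin'],c['orientation'])
for d in bot.cut_out(c,'pendant')[:3]:
    ys,xs=np.nonzero(d['region']);r=cv2.minAreaRect(np.c_[xs,ys].astype(np.float32))
    print(d['confidence'],d['box'],r,at(c,r[0],.026),at(c,(xs.mean(),ys.mean()),.026))
h=cv2.cvtColor(c['frame'],cv2.COLOR_RGB2HSV);
m=cv2.inRange(h,(18,120,120),(35,255,255));n,l,s,ce=cv2.connectedComponentsWithStats(m)
for i in range(1,n):
    if s[i][4]>100: print(s[i],ce[i],at(c,ce[i],.026).round(4))
E
```

```text
time: 2.3
ee_pos: [0.5479, 0.2234, 0.2513]
tcp_rot: [-90.0, -0.0, 103.2]
wrist_force: [0.5, 0.5, 0.1]
opening: 0.0849
[2.21745847e+01 1.14362365e+01 1.95376918e+01 9.81140004e+01
 1.40133888e-02 9.01735785e+00]
[0.47259094 0.20726519 0.3934095 ] [1.62409654e+02 3.42200424e-03 1.03210606e+02]
0.56 [291.2, 244.0, 348.9, 308.1] ((318.7141418457031, 276.36175537109375), (58.131046295166016, 61.35517501831055), 1.8476102352142334) [0.61998685 0.24199339 0.026     ] [0.61929961 0.24161087 0.026     ]
[  31  177   44   44 1303] [ 52.18035303 198.61243285] [ 0.6018 -0.0021  0.026 ]
[ 304  259   30   49 1189] [318.44407065 281.21026072] [0.6248 0.2429 0.026 ]
[162 262  31  27 340] [176.76470588 274.93235294] [0.6487 0.1134 0.026 ]
[559 360  54  39 835] [585.68982036 379.21077844] [0.6671 0.529  0.026 ]
[189 386 103  31 392] [241.00255102 401.33418367] [0.7729 0.1959 0.026 ]
[331 435  64  23 295] [349.91525424 446.06101695] [0.8023 0.319  0.026 ]
[396 459  43  16 152] [414.38157895 466.51315789] [0.8128 0.394  0.026 ]
```

View pics/w1.png

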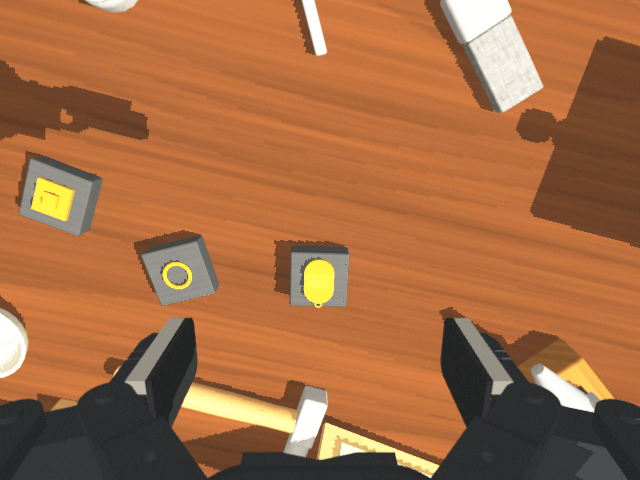

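The wrist view shows the pendant oval centred at (318,281), which puts it at about (0.6247, 0.2427) and agrees with the scene camera. Its loop is at row 306. The ring is at (177,275) and the brooch at (52,199). Next I'll move over the hand-held camera.

```bash
python3 -m inch '[[[-421,20,189],[0,0,0],85],[[-421,20,189],[0,0,0],85],[[-421,20,189],[0,0,0],85],[[-421,20,189],[0,0,0],85],[[-421,20,189],[0,0,0],85],[[-421,20,189],[0,0,0],85],[[-421,20,189],[0,0,0],85],[[-421,20,189],[0,0,0],85],[[-421,20,189],[0,0,0],85],[[-421,20,189],[0,0,0],85],[[-421,20,189],[0,0,0],85],[[-421,20,189],[0,0,0],85]]'
python3 - <<'E'
from h import *
print(bot.get_obs()['q'])
c=cam('wrist');save(c,'w2.png');print(c['origin'],c['orientation'])
for t,z in(('camera_grip',.054),('mat_top',.006)):
  for d in bot.cut_out(c,t)[:3]:
    ys,xs=np.nonzero(d['region']);r=cv2.minAreaRect(np.c_[xs,ys].astype(np.float32))
    print(t,d['confidence'],d['box'],r[0],[at(c,p,z)[:2].round(4).tolist() for p in cv2.boxPoints(r)])
E
```

```text
time: 3.6
ee_pos: [0.4602, -0.228, 0.2317]
tcp_rot: [-90.0, -0.0, 103.3]
wrist_force: [-0.7, 1.0, -0.5]
opening: 0.0849
[-2.63759995e+01 -4.08213162e-02  4.93127461e+00  9.49528489e+01
  4.44743017e-02 -3.96484826e+01]
[ 0.38474133 -0.24430507  0.37376004] [ 1.62351851e+02 -4.67391856e-03  1.03327709e+02]
camera_grip 0.71 [278.7, 107.0, 332.1, 343.3] (303.45379638671875, 224.49685668945312) [[0.5773, -0.2352], [0.3946, -0.2718], [0.3862, -0.2354], [0.5674, -0.1921]]
camera_grip 0.65 [1.7, 172.7, 167.3, 294.4] (74.4427490234375, 237.65719604492188) [[0.5424, -0.483], [0.4862, -0.4646], [0.5087, -0.3322], [0.5691, -0.345]]
mat_top 0.6 [222.7, 72.8, 415.1, 341.9] (309.7110595703125, 206.77883911132812) [[0.6003, -0.3037], [0.3723, -0.3089], [0.3593, -0.1714], [0.5893, -0.1382]]
```

View pics/w2.png

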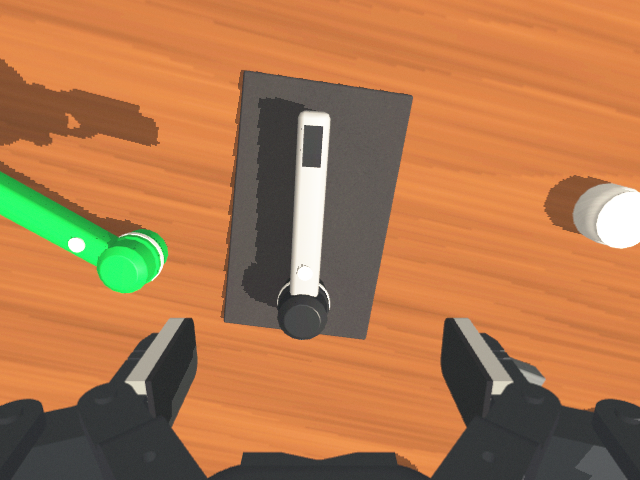

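The wrist view shows the handle running from its tail end at (314,112) to the head's top at (303,316). The mat corners are at (243,71), (411,96), (366,339) and (225,322), and the green look-alike is clear to the left.

Run:
```python
from h import *
c=cam('wrist')
M=np.array([at(c,p,.006)[:2] for p in((243,71),(411,96),(366,339),(225,322))]);mc=M.mean(0)
mx=(M[2]+M[3]-M[0]-M[1])/2;print('mat',mc,np.linalg.norm(mx),np.degrees(np.arctan2(mx[1],mx[0])))
t=at(c,(314,112),.054)[:2];h=at(c,(302.5,317),.062)[:2];d=h-t;L=np.linalg.norm(d);u=d/L
a1=at(c,(314,130),.054)[:2];a2=at(c,(305,270),.054)[:2];e=a2-a1
print('tail',t,'head',h,L,np.degrees(np.arctan2(d[1],d[0])),np.degrees(np.arctan2(e[1],e[0])))
g=(t+80*u/1000+h-85*u/1000)/2;print('grip',g,'head to mat',h-mc)
print('tool shift to g, z=.022+:',tool([*g,.041-.019]))
for z in(0,):print(proj(c,[*h,.062]),proj(c,[*h,.006]))
```

```text
mat [ 0.48026117 -0.22887639] 0.2271338217402285 5.99084116038292
tail [ 0.39048399 -0.24618313] head [ 0.54816269 -0.21866141] 0.1600625465389168 9.900840103201698 9.432203092699686
grip [ 0.46686057 -0.23285213] head to mat [0.06790153 0.01021498]
tool shift to g, z=.022+: [ -6.42186514 209.72486187  -4.89190212]
[302.5 317. ] [304.65279821 288.74113476]
```

```bash
python3 -m inch '[[[-6,50,-5],[0,0.064,0],85],[[-6,100,-5],[0,0.064,0],85],[[-6,140,-5],[0,0.064,0],85],[[-6,165,-5],[0,0.064,0],85],[[-6,185,-5],[0,0.064,0],85],[[-6,200,-5],[0,0.064,0],85],[[-6,209,-5],[0,0.064,0],85],[[-6,209,-5],[0,0.064,0],85],[[-6,209,-5],[0,0.064,0],85]]' 50
python3 - <<'E'
from h import *
c=cam('wrist');save(c,'w3.png')
o=bot.get_obs();print(o['q'])
E
```

```text
time: 4.7
ee_pos: [0.4674, -0.2325, 0.0236]
tcp_rot: [-90.1, 0.0, 99.7]
wrist_force: [0.8, -0.3, -0.5]
opening: 0.0852
[-2.64718949e+01  2.30306987e+00 -1.57681816e+01  7.18100141e+01
  2.70393995e-02 -3.61656986e+01]
```

View pics/w3.png

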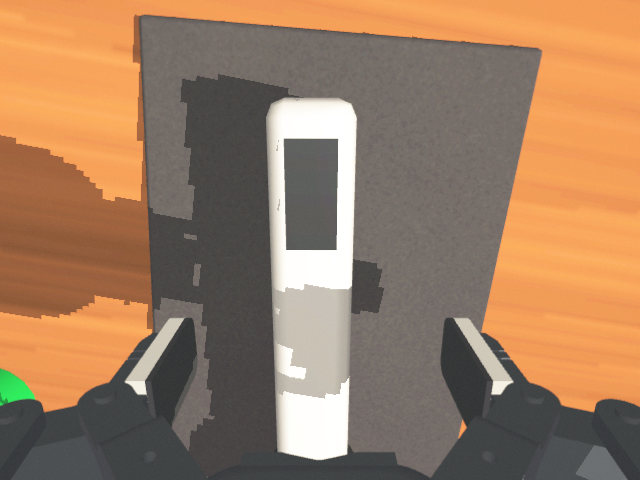

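The handle is centred at column 312 and the jaws at about 318, so I'll shift 2 mm towards tool −x and then close. The handle is parallel to the pads.

```bash
python3 -m inch '[[[-2,1,0],[0,0,0],85],[[-2,1,0],[0,0,0],60],[[-2,1,0],[0,0,0],40],[[-2,1,0],[0,0,0],26],[[-2,1,0],[0,0,0],15],[[-2,1,0],[0,0,0],15],[[-2,1,0],[0,0,0],15],[[-2,1,0],[0,0,0],15],[[-2,1,0],[0,0,0],15],[[-2,1,0],[0,0,0],15]]' 50
python3 - <<'E'
from h import *
c=cam('wrist');o=bot.get_obs();print(o['ee_pos'],o['tcp_rot'])
T=R.from_euler('xyz',o['tcp_rot'],degrees=True)
h=cv2.cvtColor(c['frame'],cv2.COLOR_RGB2HSV);m=cv2.inRange(h,(0,0,195),(180,60,255));m[300:]=0
n,l,s,ce=cv2.connectedComponentsWithStats(m);i=1+np.argmax(s[1:,4]);print(s[i])
for y in(100,115,130,260,275):
    xs=np.nonzero(l[y]==i)[0]
    if len(xs):print(y,xs.min(),xs.max(),T.inv().apply(at(c,((xs.min()+xs.max())/2,y),.054)-o['ee_pos'])*1000)
print('tail',T.inv().apply(at(c,(312,s[i][1]),.054)-o['ee_pos'])*1000)
E
```

```text
time: 5.75
ee_pos: [0.4679, -0.2347, 0.023]
tcp_rot: [-90.1, 0.1, 99.7]
wrist_force: [1.0, -0.4, 3.7]
opening: 0.0234
[ 0.46792827 -0.23470138  0.02302957] [-9.01246131e+01  6.31421395e-02  9.96919352e+01]
[ 279  100   86  200 9980]
100 291 351 [  2.06075429 -31.1433714   78.43002667]
115 280 363 [  2.19538198 -31.13578782  74.87496895]
130 280 364 [  2.33282631 -31.12804429  71.24493532]
260 283 359 [  2.1755359  -31.05182093  36.2779935 ]
275 283 359 [  2.18770208 -31.04207679  31.79157888]
tail [ -0.16456271 -31.14091432  78.42787136]
```

The grip is good, with a 23.4 mm opening on the 24 mm handle. Now I'll lift and carry it across.

```bash
python3 -m inch '[[[0,-4,0],[0,0,0],15],[[0,-15,0],[0,0,0],15],[[0,-40,0],[0,0,0],15],[[0,-75,0],[0,0,0],15],[[0,-105,0],[0,0,0],15],[[20,-120,-7],[0,0,0],15],[[55,-120,-19],[0,0,0],15],[[100,-120,-34],[0,0,0],15],[[145,-120,-49],[0,0,0],15],[[190,-120,-64],[0,0,0],15],[[235,-120,-79],[0,0,0],15],[[280,-120,-95],[0,0,0],15],[[325,-120,-110],[0,0,0],15],[[370,-120,-125],[0,0,0],15],[[405,-120,-137],[0,0,0],15],[[430,-120,-145],[0,0,0],15],[[444,-120,-150],[0,0,0],15],[[444,-120,-150],[0,0,0],15],[[444,-120,-150],[0,0,0],15],[[444,-120,-150],[0,0,0],15]]' 60
python3 - <<'E'
from h import *
cs=cam('scene');cd=cam('side');save(cd,'d4.png')
o=bot.get_obs();T=R.from_euler('xyz',o['tcp_rot'],degrees=True);print(T.as_matrix().round(3),tool([.541,.2284,.093]))
a=cs['frame'][200:480,100:440];b=cd['frame'][40:240,180:460]
cv2.imwrite('pics/p4.png',np.vstack([cv2.resize(a,None,fx=2,fy=2)[:,:560],cv2.resize(b,None,fx=2,fy=2)])[:,:,::-1][-960:])
cv2.imwrite('pics/p4.png',np.hstack([cv2.resize(a,(400,330)),cv2.resize(b,(400,330))])[:,:,::-1])
E
```

```text
time: 7.8
ee_pos: [0.5408, 0.2271, 0.1431]
tcp_rot: [-90.1, 0.1, 99.6]
wrist_force: [-1.0, -0.3, -0.9]
opening: 0.0231
[[-0.167  0.003 -0.986]
 [ 0.986 -0.001 -0.167]
 [-0.001 -1.    -0.002]] [ 1.24239201 50.15010939 -0.25005336]
```

View pics/p4.png

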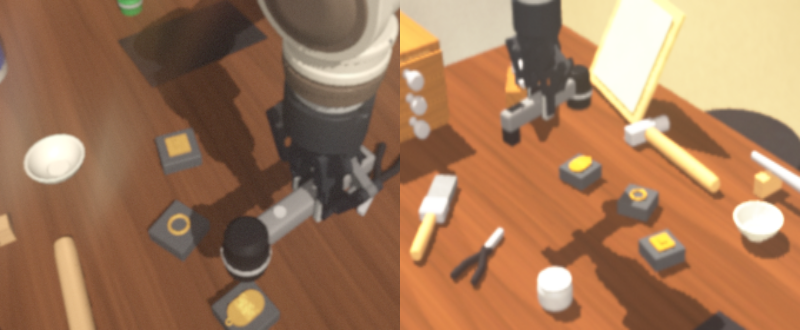

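The camera is held level. The head in the scene view is at crop (247,250), with the pendant at (247,308). I'll lower to 5 cm and check with an overlay of the predicted head outline.

```bash
python3 -m inch '[[[1,10,0],[0,0,0],15],[[1,25,0],[0,0,0],15],[[1,38,0],[0,0,0],15],[[1,46,0],[0,0,0],15],[[1,50,0],[0,0,0],15],[[1,50,0],[0,0,0],15],[[1,50,0],[0,0,0],15]]'
cat > ov.py <<'E'
from h import *
o=bot.get_obs();T=R.from_euler('xyz',o['tcp_rot'],degrees=True);p=o['ee_pos']
L=lambda r,h,z0:[p+T.apply(np.array([r*np.cos(a),.017-h,-z0+r*np.sin(a)])) for a in np.linspace(0,6.283,49)]
out=[]
for n in('scene','side'):
    c=cam(n);im=c['frame'].copy();u,v=proj(c,p+T.apply([0,0.01,-.085])).astype(int)
    x0=min(max(u-50,0),540);y0=min(max(v-40,0),400)
    if n=='scene':y0=min(y0,400)
    s=4;cr=cv2.resize(im[y0:y0+80,x0:x0+100],None,fx=s,fy=s,interpolation=cv2.INTER_CUBIC)
    for h,col in((0,(0,255,0)),(.056,(255,0,255))):
        q=np.array([(proj(c,w)-[x0,y0]+.5)*s for w in L(.023,h,.085)]).astype(int);cv2.polylines(cr,[q],True,col,1)
    out.append(cr)
cv2.imwrite('pics/ov.png',np.hstack(out)[:,:,::-1])
print(p+T.apply([0,.017,-.085]),T.as_matrix()[:,1],tool([.541,.2284,.093]))
E
python3 ov.py
```

```text
time: 8.6
ee_pos: [0.541, 0.2282, 0.0935]
tcp_rot: [-90.2, 0.1, 99.6]
wrist_force: [0.4, 0.2, -2.0]
opening: 0.0233
[0.62482513 0.24242923 0.07672866] [ 2.97308934e-03 -5.36877058e-04 -9.99995436e-01] [0.11051109 0.8103084  0.10476675]
```

View pics/ov.png

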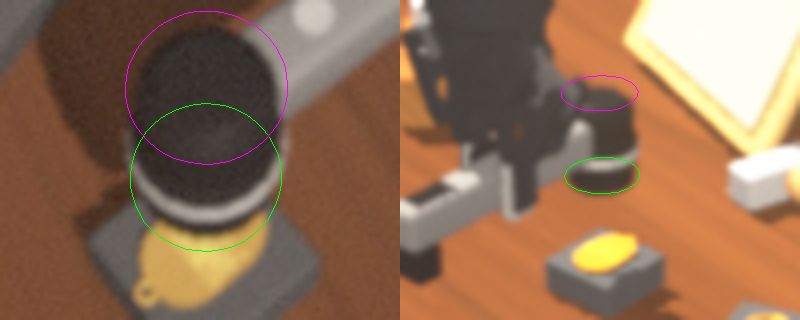

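The overlay agrees in both views. Head columns match to within about 0.5 px, and the bevelled ends account for the smaller rims. The lens is about 50 mm above the pendant centre. Holding.

```bash
Z='[0,0,0]'; python3 -m inch '[[[0,0,0],[0,0,0],15],[[0,0,0],[0,0,0],15],[[0,0,0],[0,0,0],15],[[0,0,0],[0,0,0],15],[[0,0,0],[0,0,0],15],[[0,0,0],[0,0,0],15],[[0,0,0],[0,0,0],15],[[0,0,0],[0,0,0],15],[[0,0,0],[0,0,0],15],[[0,0,0],[0,0,0],15],[[0,0,0],[0,0,0],15],[[0,0,0],[0,0,0],15],[[0,0,0],[0,0,0],15],[[0,0,0],[0,0,0],15],[[0,0,0],[0,0,0],15],[[0,0,0],[0,0,0],15],[[0,0,0],[0,0,0],15],[[0,0,0],[0,0,0],15],[[0,0,0],[0,0,0],15],[[0,0,0],[0,0,0],15]]'
python3 -m inch '[[[0,0,0],[0,0,0],15],[[0,0,0],[0,0,0],15],[[0,0,0],[0,0,0],15],[[0,0,0],[0,0,0],15],[[0,0,0],[0,0,0],15],[[0,0,0],[0,0,0],15],[[0,0,0],[0,0,0],15],[[0,0,0],[0,0,0],15],[[0,0,0],[0,0,0],15],[[0,0,0],[0,0,0],15],[[0,0,0],[0,0,0],15],[[0,0,0],[0,0,0],15]]'
python3 - <<'E'
from h import *
print(bot.get_obs()['qd'].round(3),tool([.4679,-.2347,.143]))
E
```

```text
time: 10.7
ee_pos: [0.5411, 0.2283, 0.0938]
tcp_rot: [-90.2, 0.1, 99.6]
wrist_force: [0.1, -1.1, -1.1]
opening: 0.0232
time: 11.9
ee_pos: [0.5411, 0.2283, 0.0938]
tcp_rot: [-90.2, 0.1, 99.6]
wrist_force: [-0.4, 0.9, -2.1]
opening: 0.0231
[-0.025 -0.012 -0.009  0.042  0.001 -0.078] [-444.31429413  -49.28835287  149.36877567]
```

Held still for more than 3 s. Now I'll carry it back above the mat.

```bash
python3 -m inch '[[[0,-15,0],[0,0,0],15],[[0,-40,0],[0,0,0],15],[[-15,-50,5],[0,0,0],15],[[-50,-50,17],[0,0,0],15],[[-95,-50,32],[0,0,0],15],[[-140,-50,47],[0,0,0],15],[[-185,-50,62],[0,0,0],15],[[-230,-50,77],[0,0,0],15],[[-275,-50,92],[0,0,0],15],[[-320,-50,107],[0,0,0],15],[[-365,-50,122],[0,0,0],15],[[-405,-50,136],[0,0,0],15],[[-432,-50,145],[0,0,0],15],[[-444,-50,149],[0,0,0],15],[[-444,-50,149],[0,0,0],15],[[-444,-50,149],[0,0,0],15],[[-444,-50,149],[0,0,0],15]]'
python3 - <<'E'
from h import *
print(tool([.4679,-.2347,.0233]),bot.get_obs()['wrist_force'])
E
```

```text
time: 13.6
ee_pos: [0.4683, -0.2333, 0.1439]
tcp_rot: [-90.2, 0.0, 99.7]
wrist_force: [-0.0, -0.0, -2.2]
opening: 0.0231
[ -1.17813318 120.59335965   1.09280783] [-1.42843835e-03 -3.79093644e-04 -2.20932789e+00]
```

```bash
python3 -m inch '[[[-1,20,1],[0,0,0],15],[[-1,55,1],[0,0,0],15],[[-1,85,1],[0,0,0],15],[[-1,103,1],[0,0,0],15],[[-1,111,1],[0,0,0],15],[[-1,115,1],[0,0,0],15],[[-1,116,1],[0,0,0],15],[[-1,117,1],[0,0,0],15],[[-1,117.5,1],[0,0,0],15],[[-1,118,1],[0,0,0],15],[[-1,118,1],[0,0,0],15],[[-1,118,1],[0,0,0],15]]'
```

```text
time: 14.8
ee_pos: [0.468, -0.2346, 0.0261]
tcp_rot: [-90.2, 0.1, 99.7]
wrist_force: [-1.2, -0.0, -2.5]
opening: 0.0234
```

```bash
python3 -m inch '[[[0,0.5,0],[0,0,0],15],[[0,1,0],[0,0,0],15],[[0,1.5,0],[0,0,0],15],[[0,1.5,0],[0,0,0],15],[[0,1.5,0],[0,0,0],15]]'
```

```text
time: 15.3
ee_pos: [0.468, -0.2346, 0.0245]
tcp_rot: [-90.2, 0.1, 99.7]
wrist_force: [-0.4, -0.7, -2.1]
opening: 0.023
```

```bash
python3 -m inch '[[[0,0.5,0],[0,0,0],15],[[0,1,0],[0,0,0],15],[[0,1,0],[0,0,0],15],[[0,1,0],[0,0,0],15]]'; python3 -m inch '[[[0,0.5,0],[0,0,0],15],[[0,0.8,0],[0,0,0],15],[[0,0.8,0],[0,0,0],15]]'
```

```text
time: 15.7
ee_pos: [0.468, -0.2346, 0.0235]
tcp_rot: [-90.2, 0.0, 99.7]
wrist_force: [-0.6, -1.0, -0.5]
opening: 0.023
time: 16.0
ee_pos: [0.4681, -0.2346, 0.0231]
tcp_rot: [-90.2, 0.1, 99.7]
wrist_force: [-1.5, 1.0, 3.7]
opening: 0.0231
```

Contact shows 3.7 N, the same as at the grasp. I'll release and withdraw.

```bash
python3 -m inch '[[[0,0,0],[0,0,0],24],[[0,0,0],[0,0,0],26],[[0,0,0],[0,0,0],30],[[0,0,0],[0,0,0],45],[[0,0,0],[0,0,0],70],[[0,0,0],[0,0,0],85],[[0,0,0],[0,0,0],85],[[0,0,0],[0,0,0],85],[[0,0,0],[0,0,0],85],[[0,-10,0],[0,0,0],85],[[0,-40,0],[0,0,0],85],[[0,-80,0],[0,0,0],85],[[0,-125,0],[0,0,0],85],[[0,-170,0],[0,0,0],85],[[0,-208,0],[0,0,0],85],[[0,-208,0],[0,0,0],85],[[0,-208,0],[0,0,0],85]]'
python3 - <<'E'
from h import *
c=cam('wrist');save(c,'w5.png')
E
```

```text
time: 17.7
ee_pos: [0.4676, -0.2348, 0.2325]
tcp_rot: [-90.3, 0.1, 99.7]
wrist_force: [0.1, -0.9, -0.5]
opening: 0.0854
```

View pics/w5.png

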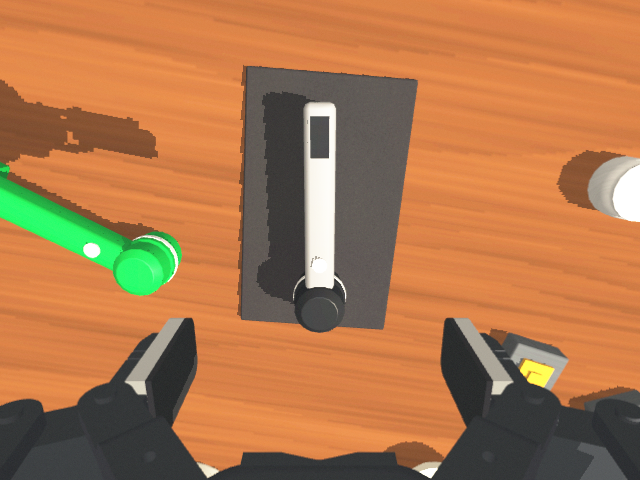

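The camera lies upright on its mat, head at (320,308) and tail at (320,103), in the same relation to the mat as at the start. The gripper is clear, so I'm handing in.

```bash
python3 -c "
from workcell import bot
print(bot.job_done())"
```

```text
the job is handed in; nothing more can be done
None
```

I picked the hand-held camera up from its mat and held it over the pendant for about 3 s. I then set it back on the mat, let go, and handed the job in at about 18 s of the 53 s allowed.

- **Inspection hold:** by arm pose, the lens was about 51 mm above the pendant, centred to within about 1 mm and tilted about 0.2°. The calibration itself is only good to about 2 mm. The TCP reading did not change during the hold.
- **Overlay check:** the predicted head outline matched the scene and side pictures sideways to about 0.5 px. The predicted rims came out larger than those seen. I put that down to bevelled head ends and did not measure it separately.
- **Contact:** I kept the camera about 50 mm or more above the pendant and its block throughout. The readings after each move showed no contact.
- **Set-down:** I lowered it in steps of about 1 mm or less until the wrist force read 3.7 N, the same as at the grasp. The last wrist picture shows it lying on the mat as at the start, with the open gripper about 20 cm above it and touching nothing.

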